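Stack a tensioner hub and hover its cover disc

TASK

Start a belt tensioner's assembly in the fixture on the other side of the row of cartons: set the hub down squarely in the round pocket, spigot up, then the spacer ring over the spigot, flat on the hub's shoulder. Last, carry the eared disc over the cartons and finish while holding it still and level just above the stack, about 1 cm clear of the spigot's top, centred on it and with its forked ears in line with the two pins; do not lower it on or let it touch the stack, pins or fixture at any time, because the spigot has yet to be greased. Leave the cartons and the other stock on the bench where they are.

Things in the scene. Friction and masses are not known exactly. Their poses are not given: they have to be found in the camera images.
- fixture: dark steel block fixed to the bench, 84 (x) x 124 (y) x 30 mm high, with a round pocket 63 mm across and 22 mm deep in the middle of its top (2 mm chamfer). Two steel pins, 8 mm thick, stand on its top at y = +47 and -47 mm and reach 60 mm above the bench. Origin: centre of the underside; z up.
- pocket (a point): centre of the pocket's floor, 8 mm above the bench; axes as the fixture's.
- hub: aluminium hub: a cylinder 60 mm across and 28 mm high (foot chamfered 3 mm x 2 mm), with a spigot 20 mm across rising 30 mm more from the middle of its flat shoulder (58 mm in all). Loose, stands upright on the bench, about 0.24 kg. Origin: centre of the underside; z up along the spigot. Seated in the pocket, its shoulder is 36 mm and its spigot's top 66 mm above the bench.
- hub_top (a point): centre of the top of the hub's spigot, 58 mm above the hub's underside; axes as the hub's.
- spacer: plain steel ring, 44 mm outside, 24 mm bore, 16 mm high, loose, lying flat on the bench, about 0.09 kg. Origin: centre of the bore at the underside; z along the axis.
- disc: steel cover disc 68 mm across and 8 mm thick, loose, flat on the bench, about 0.2 kg, with a round collar on top 38 mm across and 20 mm high (28 mm in all) and a 24 mm bore through both. Two forked ears on opposite sides, along its y and -y, reach 56 mm from the axis; each fork's 10 mm slot, centred on the ear's line, would straddle a pin of the fixture. Origin: on the axis at the underside; z up; y along the ears (either ear may go to either pin).
- carton_near: a taped stock carton standing in the row along x between the loose parts and the fixture, 118 (x) x 55 (y) mm, 85 mm tall; origin at the centre of its underside. Leave alone.
- carton_mid: a taped stock carton standing in the row along x between the loose parts and the fixture, 118 (x) x 55 (y) mm, 100 mm tall; origin at the centre of its underside. Leave alone.
- carton_far: a taped stock carton standing in the row along x between the loose parts and the fixture, 118 (x) x 55 (y) mm, 75 mm tall; origin at the centre of its underside. Leave alone.
- relay: a black plug-in relay 30 x 30 x 26 mm standing among the loose parts; origin at the centre of its underside. Leave alone.
- oil_filter: a grey oil filter can, 66 mm across and 78 mm tall, standing left of the fixture on the robot's side; origin at the centre of its underside. Leave alone.
- wrench: an open-ended wrench 180 mm long lying left of the fixture; origin near its middle, on the underside. Leave alone.

How it is judged (in metres and radians):
On the way, in this order (a step that is already met when the one before it is completed fails the run):
1. the hub stands squarely on the pocket's floor, let go (horizontal distance between hub and pocket below 0.004 m and z of hub in the frame of pocket between -0.003 and 0.003 m and angle between hub's own z axis and vertical below 0.06 rad and contact force between the fingers and hub below 0.1 N and linear speed of hub below 0.02 m/s), for 0.2 s.
2. the spacer lies flat on the hub's shoulder around the spigot, let go (horizontal distance between hub and pocket below 0.004 m and z of hub in the frame of pocket between -0.003 and 0.003 m and angle between hub's own z axis and vertical below 0.06 rad and contact force between the fingers and hub below 0.1 N and horizontal distance between spacer and hub below 0.005 m and z of spacer in the frame of hub between 0.025 and 0.031 m and angle between spacer's own z axis and vertical below 0.08 rad and contact force between the fingers and spacer below 0.1 N and linear speed of spacer below 0.02 m/s), for 0.2 s.
At the end, for the whole second after the job is handed in: Hub in the pocket (4 mm off axis, 3 mm height, 0.06 rad tilt), spacer on its shoulder (5 mm, 3 mm, 0.08 rad), both let go. Disc held still by the fingers, 3-20 mm above the spigot, within 5 mm of its axis, tilt under 0.09 rad, ears within 0.13 rad of the pins, touching no other part (horizontal distance between hub and pocket below 0.004 m and z of hub in the frame of pocket between -0.003 and 0.003 m and angle between hub's own z axis and vertical below 0.06 rad and contact force between the fingers and hub below 0.1 N and horizontal distance between each of spacer, disc and hub below 0.005 m and z of spacer in the frame of hub between 0.025 and 0.031 m and angle between spacer's own z axis and vertical below 0.08 rad and contact force between the fingers and spacer below 0.1 N and angle between the y axis of disc and the y axis of fixture, either way round below 0.13 rad and z of disc in the frame of hub_top between 0.003 and 0.02 m and angle between disc's own z axis and vertical below 0.09 rad and contact force between the fingers and disc above 1 N and linear speed of disc below 0.03 m/s and contact force between disc and hub below 0.05 N and contact force between disc and spacer below 0.05 N and contact force between disc and fixture below 0.05 N); the arm keeps its last pose, push and grip.
It fails at once if the disc touches the hub, the spacer or the fixture (contact force between disc and hub above 0.3 N or contact force between disc and spacer above 0.3 N or contact force between disc and fixture above 0.3 N).
It fails at once if a carton or other stock on the bench is shifted (20 mm) or tipped over (0.3 rad) (distance of any of carton_near, carton_mid, carton_far, relay, oil_filter, wrench from where it was at the start of the episode above 0.02 m or angle between any of carton_near, carton_mid, carton_far, relay, oil_filter, wrench's own z axis and vertical above 0.3 rad).
It also fails if it takes over 72 s, if anything falls off the work surface, if the arm or the gripper's body presses on something with over 40 N, if the wrist force passes 120 N, or if a joint passes its speed limit or range.

ROBOT

A 7-joint arm with a two-finger parallel gripper is mounted at the origin on the work surface. World frame = base frame: x ahead of the robot, y to its left, z up, the work surface at z = 0. Lengths are in mm, angles in rad, forces in N, time in s.
With the tool pointing down it reaches from about 400 to 750 mm from the base axis. Payload 19.5 kg.
Tool frame: the origin (TCP) lies at the very end of the fingers, on their centre line; the grasp point (between the pads) lies 19 mm behind it (hold_point_z is the distance from the TCP to the grasp point, in mm); z points along the fingers, y is the line along which they close (so a half turn about z gives the same grasp; the last joint's range is limited). The gripper opens to 85 mm and grips with 20 to 120 N. Pads are 22 mm wide; open, the fingers measure 114 mm over their backs; the gripper's body (76 mm by 85 mm) begins 54 mm behind the grasp point. The pads swing forward as they close: fully open they stand 13 mm farther back than shut.
Start: joints at [-1.363, 0.707, -0.028, 1.485, 0.022, 0.951, -0.075], TCP at [142.135, 557.129, 231.268] pointing down, gripper open.
Joint ranges: [-2.71, 2.71], [-0.32, 2.16], [-1.57, 1.52], [0, 2.45], [-1.46, 4.6], [0, 2.02], [-2.83, 2.83]. Speed limits (rad/s): [1.89, 1.89, 2.57, 2.57, 3.01, 3.01, 3.01].

INTERFACE

Orientations are given as a unit quaternion [x, y, z, w].
In Python, from workcell import * gives the robot as it stands. The module is installed in compiled form; this text tells all that it offers.
- The arm moves only by the tool arm_command, never from a script. Its argument "commands" is a list of rows, each a list of 4 numbers: the shift along the world's x, y, z in cm, then the turn about the world's z in degrees. In form: [[x, y, z, spin], ...]. A call has 1 to 20 rows; each row is the pose to reach, as a shift and turn from the pose commanded when the call began; what a row does not reach only later rows make up. A row lasts 1/12 s, in which the tool goes at most 41.7 mm and 7.16 degrees, less where a joint would pass 70% of its speed; a pose out of reach is approached as far as the arm can. A call with a gripper value outside its range is refused whole. "gripper" is the opening in per cent of the stroke, from 0 (shut) to 100 (fully open), set as the call begins (left out, the last holds). The fingers move at their own pace and stop on an object; "newtons" is the grip in N (left out, the last holds). Time passes only in rows, so rows that repeat a pose let the fingers close. It gives the time, the measured TCP pose, the force, the opening and the grip force at its end, in the units of the state.
- get_state(): the state, without advancing time (a new reading comes with each control period).
- camera(name): name is "scene" or "top" or "wrist"; returns a dict with "color" (480x640x3 uint8, blue, green, red), "vertical_fov" (degrees; the focal length in pixels is half the picture's height over the tangent of half this angle, whatever the lens; pixels are square), "cx", "cy" (the principal point, pixels), "rvec" (rotation vector, rad) and "tvec" (3), from world to camera coordinates, as OpenCV has them; the wrist camera has in their place "T_tool_cam" (4x4, takes a point from camera to tool coordinates, whose origin is the TCP and whose axes are the flange's). Camera axes: x right, y down, z forward; pixel columns grow to the right and rows downward; lengths in mm; the calibration is good to about 2 mm. The wrist camera is an equidistant fisheye: a pixel r from the principal point sees the ray r / f radians off the axis. A picture is of the moment at which its call begins: read the wrist's pose just before it. There is no depth.
- sign_off(): hands the job in; it is judged then, once.
Trained networks look in the newest picture that a camera, given by its name, has taken for a name from the list of things; names that differ only in an ending like _2 or _b are one class to them, and where a whole thing is asked for, a point or a joint stands for the part that bears it (a point fixed in the world has none). Each returns a list of dicts, best first, with "p" (0 to 1); they miss things now and then, are a little off and sometimes report something else, mostly with a low value. They report only what shows in the picture. A call takes as long as a camera call.
- spot_in(camera, name): "box" ([left, top, right, bottom] in pixels, round what is visible of it).
- silhouettes(camera, name): "region" (480x640 bool, what is visible of it) and "box" ([left, top, right, bottom] in pixels, round what is visible of it).
- landmark_of(camera, name): "location" ([column, row] in pixels: a listed point, or the origin of a listed thing).
The state is a dict: "time_s": time; "joints": joint angles; "dq": joint speeds; "joint_efforts": joint torques, N m; "ee_pos": TCP position; "tool_rot": TCP orientation; "contact_force": force on the tool from outside, world axes, zero at the start; "moment": the same for the moment, N m; "opening": finger opening in mm; "finger_force": force on a finger pad.
Only numpy, scipy, OpenCV 4.12 (cv2) and the standard library are available. Lean on these libraries where they do the work, as an engineer would, in place of code of your own. Each camera call takes 0.05 s, during which the arm holds its last target. There are 200 camera calls.

## Working session

There is one attempt and no reset: what is moved stays moved. The work goes in short steps, Python scripts to look and compute and a tool call to move; the robot and the scene stay as the last step left them, time stands still between calls to the robot, and variables do not carry over. Pictures are saved under pics/ and viewed, at most 15 in all, crops included, and the job is handed in when it is done.

Besides the shell and the picture viewer there is one more tool, called after ">>>" in YAML: its name, and indented under it one key for each argument. arm_command: Moves the arm, as the interface text tells. Its arguments: {"type":"object","properties":{"commands":{"type":"array"},"gripper":{"type":"number"},"newtons":{"type":"number"}},"required":["commands"]}

```bash
mkdir -p pics; cat > h.py <<'E'
from workcell import *
import numpy as np, cv2
from scipy.spatial.transform import Rotation as R
def ray(c,uv,st=None):
    f=240/np.tan(np.radians(c["vertical_fov"])/2)
    d=np.array([(uv[0]-c["cx"])/f,(uv[1]-c["cy"])/f])
    if "rvec" in c:
        M=cv2.Rodrigues(np.array(c["rvec"],float))[0]; o=-M.T@np.array(c["tvec"],float).ravel()
        return o,M.T@np.array([d[0],d[1],1])
    r=np.linalg.norm(d); v=np.array([*(d/max(r,1e-9)*np.sin(r)),np.cos(r)])
    T=np.array(c["T_tool_cam"]); Rt=R.from_quat(st["tool_rot"]).as_matrix()
    return Rt@T[:3,3]+np.array(st["ee_pos"]),Rt@T[:3,:3]@v
def atz(c,uv,z,st=None):
    o,d=ray(c,uv,st); return o+d*(z-o[2])/d[2]
E
python3 - <<'E'
from h import *
np.set_printoptions(precision=1,suppress=True)
print(get_state())
Z=dict(fixture=0,pocket=8,hub=0,hub_top=58,spacer=0,disc=0,carton_near=0,carton_mid=0,carton_far=0,relay=0,oil_filter=0,wrench=0)
for n in("top","scene","wrist"):
    st=get_state();c=camera(n);cv2.imwrite(f"pics/{n}0.png",c["color"])
    print(n,c["vertical_fov"], ray(c,(320,240),st)[0])
    for k,z in Z.items():
        for l in landmark_of(n,k)[:2]: print(k,round(l["p"],2),np.array(l["location"]),atz(c,l["location"],z,st)[:2])
E
```

```text
{'time_s': 0.0, 'joints': array([-1.4,  0.7, -0. ,  1.5,  0. ,  1. , -0.1]), 'dq': array([ 0., -0.,  0.,  0., -0., -0., -0.]), 'joint_efforts': array([ -0. , -88.3,   1.2, -23.6,   0. ,   0. ,   0. ]), 'ee_pos': array([142.1, 556.9, 230.9]), 'tool_rot': array([ 0.1,  1. , -0. , -0. ]), 'contact_force': array([-0.3, -0.3, -0.6]), 'moment': array([0., 0., 0.]), 'finger_force': 0.0, 'opening': 85.27093416506005}
top 54.18702147094048 [ 378.8   53.5 1166.7]
fixture 0.92 [232.2 236.6] [536.5 239.8]
fixture 0.18 [314.6 178.3] [692.7  38. ]
pocket 0.82 [228.5 235.6] [537.7 247.7]
pocket 0.39 [198.3 293.5] [393.3 313.8]
hub 0.62 [391.6 201.8] [ 637.7 -159.9]
hub 0.6 [200.4 295. ] [389.9 310.3]
hub_top 0.68 [395.9 193.1] [ 646.7 -159.6]
hub_top 0.65 [156.9 235.9] [525.3 407.2]
spacer 0.62 [465.2 252.3] [ 513.4 -347.5]
spacer 0.49 [396.9 192.4] [ 662.7 -173.4]
disc 0.82 [371.2 271.1] [ 459.6 -109.4]
carton_near 0.59 [316.9 287.3] [415.9  25.2]
carton_near 0.39 [420.6 239.7] [ 542.3 -234. ]
carton_mid 0.78 [325.7 232.3] [554.2   6.5]
carton_far 0.74 [314.9 178.1] [693.2  37.3]
relay 0.68 [420.6
[... 345 characters left out ...]
6] [ 646.7 -163. ]
hub_top 0.74 [304.1 327.6] [ 653.9 -163.2]
spacer 0.84 [175.8 376.7] [ 517.4 -347.4]
disc 0.72 [247.3 301.6] [ 464.5 -124.4]
carton_near 0.74 [283.4 266.3] [435.1  22.9]
carton_near 0.17 [301.3 325.5] [ 603.2 -111.9]
carton_mid 0.85 [320.5 288.7] [558.5   7.6]
carton_far 0.95 [377.  302.2] [682.3  44.3]
relay 0.58 [234.9 342.4] [ 535.1 -225.9]
oil_filter 0.92 [338.8 216.4] [389.1 310.1]
wrench 0.52 [403.2 212.8] [522.1 444.9]
wrist 65.70646984690485 [ 61.1 577.8 374.9]
spacer 0.43 [  0.  447.4] [ 509.9 -355.1]
disc 0.61 [ 43.3 439.8] [ 461.3 -113.4]
relay 0.5 [ 32.9 463.1] [ 550.4 -244.8]
oil_filter 0.57 [203.9 409.5] [390.8 319.7]
wrench 0.43 [  1.1 448.6] [ 514.  -354.4]
```

View pics/top0.png

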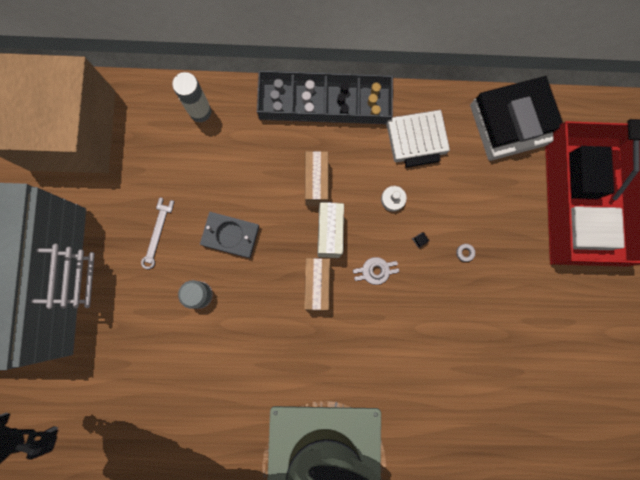

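View pics/scene0.png

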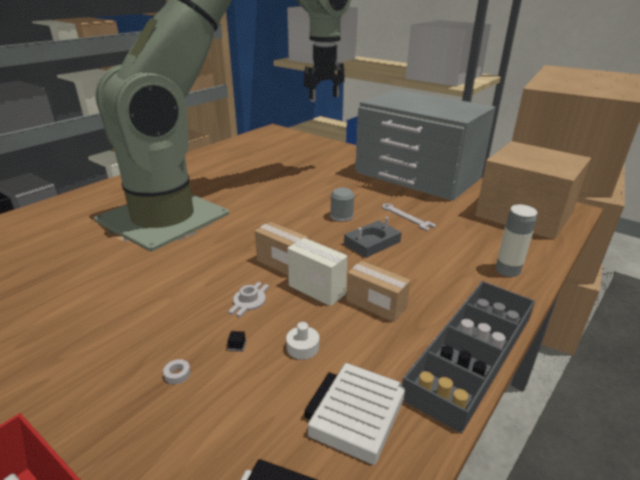

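The top view shows the fixture yawed at about (230,236), cartons at column ~318, disc (376,270), hub (394,198), relay (421,240), spacer (466,253). Next I pass over the fixture and measure from the wrist.

>>> arm_command:
  commands:
    - [36,-36,2,-90]
    - [36,-36,2,-90]
    - [36,-36,2,-90]
    - [36,-36,2,-90]
    - [36,-36,2,-90]
    - [36,-36,2,-90]
    - [36,-36,2,-90]
    - [36,-36,2,-90]
    - [36,-36,2,-90]
    - [36,-36,2,-90]
    - [36,-36,2,-90]
    - [36,-36,2,-90]
    - [36,-36,2,-90]
    - [36,-36,2,-90]
    - [36,-36,2,-90]
    - [36,-36,2,-90]

```text
time_s: 3.28
ee_pos: [501.6, 198.0, 251.2]
tool_rot: [0.789, 0.615, -0.0, -0.0]
contact_force: [-0.2, -0.5, -0.2]
opening: 85.2
finger_force: 0.0
```

```bash
python3 - <<'E'
from h import *
np.set_printoptions(precision=1,suppress=True)
st=get_state();print(st["joints"].round(2),st["ee_pos"],np.abs(st["dq"]).max().round(3),R.from_quat(st["tool_rot"]).as_matrix())
c=camera("wrist");cv2.imwrite("pics/w1.png",c["color"])
for k,z in dict(fixture=0,pocket=8).items():
    for l in landmark_of("wrist",k)[:2]: print(k,round(l["p"],2),np.array(l["location"]),atz(c,l["location"],z,st)[:2])
for s in silhouettes("wrist","fixture")[:1]:
    ct=max(cv2.findContours(s["region"].astype(np.uint8),0,2)[0],key=cv2.contourArea)[:,0]
    P=np.array([atz(c,p,30,st)[:2] for p in ct],np.float32)
    print("rect",s["p"],cv2.minAreaRect(P))
E
```

```text
[-0.6  0.7  0.4  1.6 -0.3  0.9 -0.4] [501.6 198.  251.2] 0.01 [[ 0.2  1.  -0. ]
 [ 1.  -0.2  0. ]
 [ 0.  -0.  -1. ]]
fixture 0.82 [347.3 146.8] [541.2 244. ]
pocket 0.74 [348.6 147.5] [542.  243.7]
rect 0.97 ((539.4732055664062, 245.99127197265625), (124.51998901367188, 84.51939392089844), 76.84304809570312)
```

View pics/w1.png

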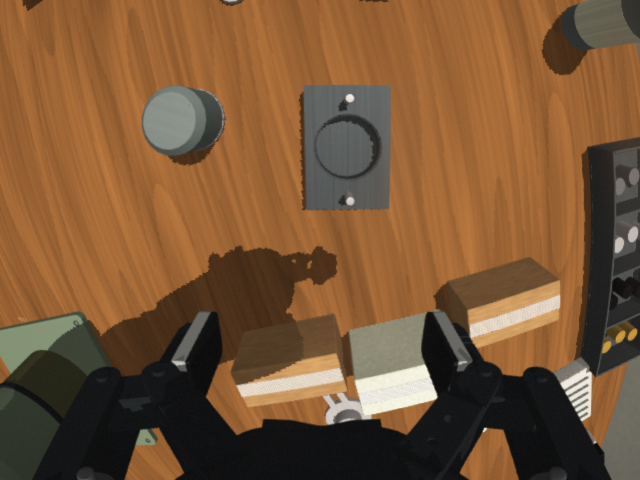

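Fixture, clear of obstructions: centre (347,147) px → (539.5, 246), yaw −13°. The closing line already matches the fixture's x. Now over the hub.

>>> arm_command:
  commands:
    - [14.3,-36,0,0]
    - [14.3,-36,0,0]
    - [14.3,-36,0,0]
    - [14.3,-36,0,0]
    - [14.3,-36,0,0]
    - [14.3,-36,0,0]
    - [14.3,-36,0,0]
    - [14.3,-36,0,0]
    - [14.3,-36,0,0]
    - [14.3,-36,0,0]
    - [14.3,-36,0,0]
    - [14.3,-36,0,0]
    - [14.3,-36,0,0]

```text
time_s: 4.57
ee_pos: [645.2, -161.5, 251.3]
tool_rot: [0.789, 0.614, 0.0, -0.0]
contact_force: [0.5, 0.7, 0.4]
opening: 84.8
finger_force: 0.0
```

```bash
cat >> h.py <<'E'
def cc(c,s,z,st):
    ct=max(cv2.findContours(s["region"].astype(np.uint8),0,1)[0],key=cv2.contourArea)[:,0]
    return np.array([atz(c,p,z,st)[:2] for p in ct],np.float32)
E
python3 - <<'E'
from h import *
np.set_printoptions(precision=1,suppress=True)
st=get_state();print(st["joints"].round(2),st["ee_pos"],np.abs(st["dq"]).max().round(3))
c=camera("wrist");cv2.imwrite("pics/w2.png",c["color"])
for k,z in dict(hub=0,hub_top=58,spacer=0,disc=0,relay=0).items():
    for l in landmark_of("wrist",k)[:2]: print(k,round(l["p"],2),np.array(l["location"]),atz(c,l["location"],z,st)[:2])
for k,z in dict(hub=28,spacer=16,disc=8).items():
  for s in silhouettes("wrist",k)[:1]:
    P=cc(c,s,z,st); print(k,s["p"],s["box"],cv2.minEnclosingCircle(P),cv2.minAreaRect(P))
E
```

```text
[ 0.1  0.9  0.3  1.1 -0.2  1.2  0.1] [ 645.2 -161.5  251.3] 0.01
hub 0.78 [318.1 195.6] [ 642.  -159.3]
hub_top 0.58 [316.4 206.2] [ 641.4 -157.2]
spacer 0.95 [252.7 355.2] [ 506.2 -342.1]
disc 0.61 [157.6 202. ] [ 460.2 -117.4]
relay 0.95 [248.6 274.9] [ 539.4 -230.3]
hub 0.78 [288.3, 168.4, 350.9, 229.8] ((644.8328857421875, -157.1348419189453), 31.674238204956055) ((643.9517211914062, -157.27365112304688), (60.062198638916016, 59.810264587402344), 32.28499984741211)
spacer 0.74 [238.2, 344.0, 274.6, 376.4] ((516.5836791992188, -338.59881591796875), 27.099637985229492) ((515.8243408203125, -338.3100891113281), (51.82008361816406, 42.626346588134766), 36.22651672363281)
disc 0.59 [126.7, 155.6, 192.7, 249.9] ((463.7237854003906, -117.07537078857422), 56.829505920410156) ((462.99139404296875, -117.24105834960938), (68.94618225097656, 111.07101440429688), 12.87116527557373)
```

View pics/w2.png

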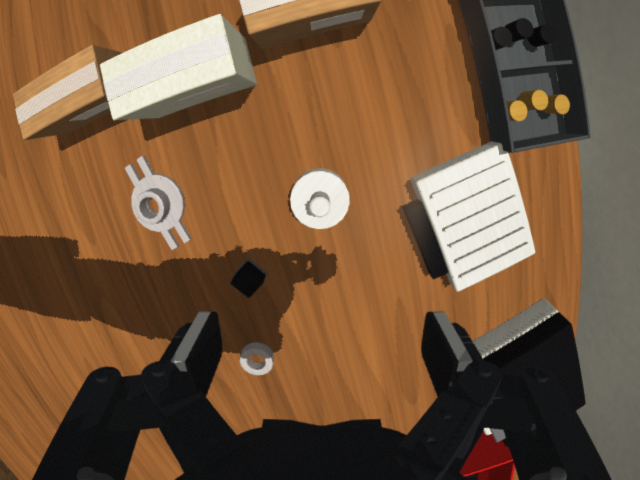

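The wrist view shows the hub at (319,198) px, disc (158,203), relay (248,278) and spacer (256,359), all clear. I'll grip the hub by its spigot.

>>> arm_command:
  commands:
    - [-0.2,0.4,-6,0]
    - [-0.2,0.4,-12,0]
    - [-0.2,0.4,-16,0]
    - [-0.2,0.4,-19,0]
    - [-0.2,0.4,-21,0]
    - [-0.2,0.4,-21.8,0]
    - [-0.2,0.4,-21.8,0]
    - [-0.2,0.4,-21.8,0]

```text
time_s: 5.68
ee_pos: [643.9, -159.3, 35.1]
tool_rot: [0.79, 0.614, 0.0, 0.001]
contact_force: [-0.5, 0.4, 1.5]
opening: 85.2
finger_force: 0.0
```

>>> arm_command:
  commands:
    - [0,0,0,0]
    - [0,0,0,0]
    - [0,0,0,0]
    - [0,0,0,0]
    - [0,0,0,0]
    - [0,0,0,0]
    - [0,0,0,0]
    - [0,0,0,0]
    - [0,0,0,0]
    - [0,0,0,0]
  gripper: 0
  newtons: 60

```text
time_s: 6.52
ee_pos: [643.4, -158.9, 34.0]
tool_rot: [0.79, 0.614, 0.0, 0.0]
contact_force: [-1.5, 0.3, 8.6]
opening: 18.4
finger_force: 58.7
```

>>> arm_command:
  commands:
    - [0,0,2,0]
    - [0,0,5,0]
    - [0,0,9,0]
    - [0,0,13,0]
    - [-0.5,2,16,0]
    - [-1.4,5.5,17,0]
    - [-2.4,9.5,17,0]
    - [-3.4,13.5,17,0]
    - [-4.4,17.5,17,0]
    - [-5.4,21.5,17,0]
    - [-6.4,25.5,17,0]
    - [-7.4,29.5,17,0]
    - [-8.4,33,17,0]
    - [-9.4,36.5,17,0]
    - [-10.1,39.3,17,0]
    - [-10.4,40.5,17,0]
    - [-10.4,40.5,17,0]
    - [-10.4,40.5,17,0]
    - [-10.4,40.5,17,0]

```text
time_s: 8.1
ee_pos: [539.5, 244.9, 203.3]
tool_rot: [0.79, 0.613, -0.0, 0.0]
contact_force: [-0.1, -0.2, -2.0]
opening: 18.6
finger_force: 59.4
```

```bash
python3 - <<'E'
from h import *
np.set_printoptions(precision=1,suppress=True)
st=get_state();print(st["joints"].round(2),st["ee_pos"],st["tool_rot"].round(3),np.abs(st["dq"]).max().round(3),st["finger_force"],st["opening"])
c=camera("wrist");cv2.imwrite("pics/w3.png",c["color"])
zt=st["ee_pos"][2]
for k,z in dict(fixture=0,pocket=8,hub=zt-33,hub_top=zt+25).items():
    for l in landmark_of("wrist",k)[:2]: print(k,round(l["p"],2),np.array(l["location"]),atz(c,l["location"],z,st)[:2])
for k,z in dict(fixture=30,hub=zt-5).items():
  for s in silhouettes("wrist",k)[:1]:
    P=cc(c,s,z,st); print(k,s["p"],s["box"],cv2.minEnclosingCircle(P),cv2.minAreaRect(P))
E
```

```text
[-0.7  0.8  0.4  1.5 -0.3  0.9 -0.4] [539.5 244.9 203.3] [ 0.8  0.6 -0.   0. ] 0.011 59.35752781035262 18.559369595964085
fixture 0.92 [322.4 205.3] [540.9 246. ]
pocket 0.75 [323.1 207.3] [541.5 245.8]
pocket 0.62 [319.8 284. ] [518.8 170. ]
hub 0.81 [318.8 284.3] [537.9 244.5]
hub 0.62 [320.9 346. ] [529.2 206.1]
hub_top 0.96 [321.5 343.6] [539.8 246.4]
fixture 0.67 [270.3, 140.0, 370.3, 251.9] ((542.6783447265625, 259.3073425292969), 63.851646423339844) ((543.1246948242188, 260.2099914550781), (99.13461303710938, 85.52693939208984), 76.58699035644531)
hub 0.88 [255.3, 230.1, 388.7, 364.0] ((540.3349609375, 248.07452392578125), 34.418060302734375) ((540.586181640625, 250.7247772216797), (59.74026107788086, 59.79283905029297), 31.613340377807617)
```

View pics/w3.png

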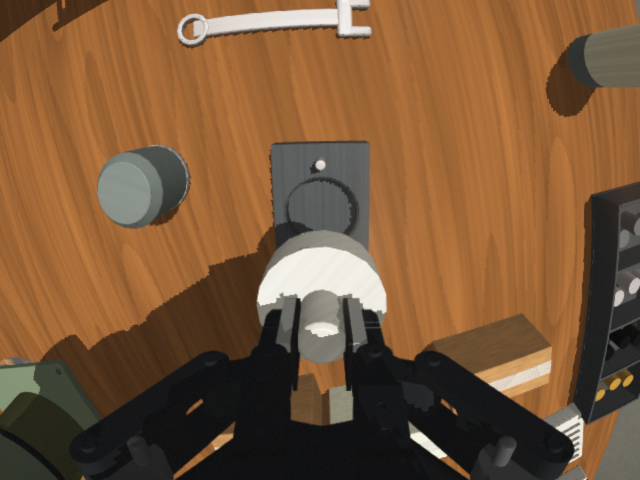

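The hub is held straight and nearly above the pocket (pocket at (323,207) px, hub shoulder centred on column 321). Lowering.

>>> arm_command:
  commands:
    - [0.05,0.05,-4,0]
    - [0.05,0.05,-8,0]
    - [0.05,0.05,-11,0]
    - [0.05,0.05,-12.5,0]
    - [0.05,0.05,-13,0]
    - [0.05,0.05,-13.5,0]
    - [0.05,0.05,-13.9,0]
    - [0.05,0.05,-14.3,0]
    - [0.05,0.05,-14.3,0]

```text
time_s: 9.2
ee_pos: [539.8, 246.8, 60.5]
tool_rot: [0.79, 0.614, 0.0, -0.0]
contact_force: [0.4, -0.8, -3.2]
opening: 18.4
finger_force: 59.4
```

>>> arm_command:
  commands:
    - [0,0,-0.3,0]
    - [0,0,-0.6,0]
    - [0,0,-0.9,0]
    - [0,0,-1.2,0]
    - [0,0,-1.5,0]
    - [0,0,-1.7,0]
    - [0,0,-1.7,0]
    - [0,0,-1.7,0]

```text
time_s: 9.87
ee_pos: [539.6, 246.6, 43.2]
tool_rot: [0.79, 0.613, -0.0, -0.0]
contact_force: [-0.1, 0.0, -2.2]
opening: 18.4
finger_force: 59.4
```

>>> arm_command:
  commands:
    - [0,0,-0.1,0]
    - [0,0,-0.15,0]
    - [0,0,-0.15,0]
    - [0,0,-0.15,0]

```text
time_s: 10.2
ee_pos: [539.7, 246.7, 42.0]
tool_rot: [0.79, 0.614, 0.0, -0.0]
contact_force: [-1.7, -0.2, 1.8]
opening: 18.4
finger_force: 59.8
```

>>> arm_command:
  commands:
    - [0,0,0,0]
    - [0,0,0,0]
    - [0,0,0,0]
    - [0,0,0,0]
    - [0,0,1,0]
    - [0,0,3,0]
    - [0,0,6,0]
    - [0,0,10,0]
    - [0,0,14,0]
    - [0,0,18,0]
    - [0,0,18,0]
    - [0,0,18,0]
  gripper: 70

```text
time_s: 11.2
ee_pos: [540.2, 246.9, 224.4]
tool_rot: [0.79, 0.614, 0.002, 0.0]
contact_force: [0.6, -0.7, -1.2]
opening: 59.5
finger_force: 0.0
```

```bash
python3 - <<'E'
from h import *
np.set_printoptions(precision=1,suppress=True)
st=get_state();print(st["ee_pos"])
c=camera("wrist");cv2.imwrite("pics/w4.png",c["color"][60:420])
for k,z in dict(fixture=0,pocket=8,hub=8,hub_top=66).items():
    for l in landmark_of("wrist",k)[:2]: print(k,round(l["p"],2),np.array(l["location"]),atz(c,l["location"],z,st)[:2])
for k,z in dict(fixture=30,hub=36).items():
  for s in silhouettes("wrist",k)[:1]:
    P=cc(c,s,z,st); print(k,s["p"],s["box"],cv2.minEnclosingCircle(P),cv2.minAreaRect(P))
E
```

```text
[540.2 246.9 224.4]
hub 0.87 [316.3 203.8] [536.  248.6]
hub_top 0.63 [315.5 220.3] [535.7 247.6]
fixture 0.93 [274.9, 141.8, 365.6, 272.4] ((539.5364379882812, 245.97019958496094), 73.66572570800781) ((539.7937622070312, 246.78204345703125), (126.37776947021484, 84.18792724609375), 76.77727508544922)
hub 0.97 [284.4, 177.7, 353.9, 241.2] ((540.5203857421875, 247.607177734375), 31.879846572875977) ((540.0562133789062, 247.43222045898438), (60.858760833740234, 60.02996063232422), 75.64578247070312)
```

View pics/w4.png

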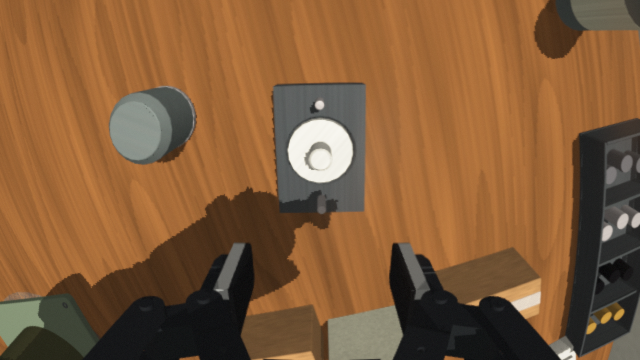

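Hub sits in the pocket at (320,210) full-frame px, concentric and upright. Now over the spacer.

>>> arm_command:
  commands:
    - [-2.7,-59.1,0,0]
    - [-2.7,-59.1,0,0]
    - [-2.7,-59.1,0,0]
    - [-2.7,-59.1,0,0]
    - [-2.7,-59.1,0,0]
    - [-2.7,-59.1,0,0]
    - [-2.7,-59.1,0,0]
    - [-2.7,-59.1,0,0]
    - [-2.7,-59.1,0,0]
    - [-2.7,-59.1,0,0]
    - [-2.7,-59.1,0,0]
    - [-2.7,-59.1,0,0]
    - [-2.7,-59.1,0,0]
    - [-2.7,-59.1,0,0]
    - [-2.7,-59.1,0,0]
    - [-2.7,-59.1,0,0]
    - [-2.7,-59.1,0,0]
    - [-2.7,-59.1,0,0]
  gripper: 80

```text
time_s: 13.05
ee_pos: [512.9, -343.4, 221.5]
tool_rot: [0.789, 0.614, 0.0, -0.0]
contact_force: [-0.0, 0.4, -0.4]
opening: 68.1
finger_force: 0.0
```

```bash
python3 - <<'E'
from h import *
np.set_printoptions(precision=1,suppress=True)
st=get_state();print(st["ee_pos"],st["tool_rot"].round(3),np.abs(st["dq"]).max().round(3))
c=camera("wrist");cv2.imwrite("pics/w5.png",c["color"])
for k,z in dict(spacer=0).items():
    for l in landmark_of("wrist",k)[:2]: print(k,round(l["p"],2),np.array(l["location"]),atz(c,l["location"],z,st)[:2])
for k,z in dict(spacer=16).items():
  for s in silhouettes("wrist",k)[:1]:
    P=cc(c,s,z,st); print(k,s["p"],s["box"],cv2.minEnclosingCircle(P),cv2.minAreaRect(P))
    r=s["region"].astype(np.uint8); print(r.sum()); cs,hh=cv2.findContours(r,cv2.RETR_CCOMP,1)
    for q,h in zip(cs,hh[0]): print(len(q),h[3],cv2.minAreaRect(np.array([atz(c,p,z,st)[:2] for p in q[:,0]],np.float32)))
E
```

```text
[ 512.9 -343.4  221.5] [ 0.8  0.6  0.  -0. ] 0.015
spacer 0.64 [316.9 203.4] [ 508.3 -342.8]
spacer 0.7 [296.8, 183.1, 344.4, 226.0] ((513.5590209960938, -341.5968017578125), 22.958009719848633) ((512.8604125976562, -341.597412109375), (44.63022232055664, 42.43966293334961), 75.78619384765625)
1211
127 -1 ((512.8604125976562, -341.597412109375), (44.63022232055664, 42.43966293334961), 75.78619384765625)
65 0 ((513.453369140625, -340.24493408203125), (22.121904373168945, 22.812883377075195), 30.32416534423828)
```

View pics/w5.png

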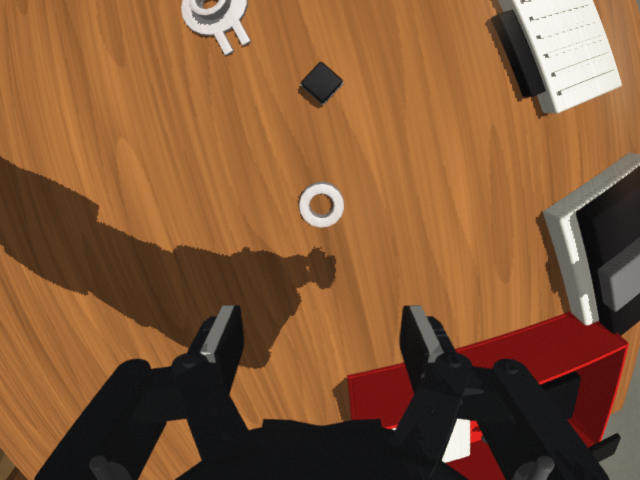

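>>> arm_command:
  commands:
    - [0.05,0.3,-4,0]
    - [0.05,0.3,-8,0]
    - [0.05,0.3,-12,0]
    - [0.05,0.3,-16,0]
    - [0.05,0.3,-19,0]
    - [0.05,0.3,-20.5,0]
    - [0.05,0.3,-21.4,0]
    - [0.05,0.3,-21.9,0]
    - [0.05,0.3,-21.9,0]
    - [0.05,0.3,-21.9,0]
    - [0.05,0.3,-21.9,0]

```text
time_s: 14.12
ee_pos: [513.7, -341.7, 4.0]
tool_rot: [0.79, 0.614, 0.0, 0.001]
contact_force: [1.0, 0.6, -0.4]
opening: 68.3
finger_force: 0.0
```

>>> arm_command:
  commands:
    - [0,0,0,0]
    - [0,0,0,0]
    - [0,0,0,0]
    - [0,0,0,0]
    - [0,0,0,0]
    - [0,0,0,0]
    - [0,0,0,0]
  gripper: 0
  newtons: 50

```text
time_s: 14.7
ee_pos: [513.5, -341.5, 3.9]
tool_rot: [0.79, 0.614, 0.0, 0.0]
contact_force: [-3.1, 2.8, 15.4]
opening: 41.7
finger_force: 48.6
```

>>> arm_command:
  commands:
    - [0,0,1,0]
    - [0,0,4,0]
    - [0,0,8,0]
    - [0,0,12,0]
    - [0.2,3,16,0]
    - [0.4,6,19,0]
    - [0.5,10,19,0]
    - [0.7,14,19,0]
    - [0.9,18,19,0]
    - [1.1,22,19,0]
    - [1.3,26,19,0]
    - [1.5,30,19,0]
    - [1.7,34,19,0]
    - [1.9,38,19,0]
    - [2.1,42,19,0]
    - [2.3,46,19,0]
    - [2.4,50,19,0]
    - [2.6,54,19,0]
    - [2.65,57,19,0]
    - [2.65,58.8,19,0]

```text
time_s: 16.37
ee_pos: [538.8, 250.8, 193.1]
tool_rot: [0.789, 0.615, 0.0, -0.001]
contact_force: [0.2, 0.0, -1.1]
opening: 41.9
finger_force: 51.0
```

>>> arm_command:
  commands:
    - [0,0,0,0]
    - [0,0,0,0]
    - [0,0,0,0]

```text
time_s: 16.62
ee_pos: [539.7, 245.6, 193.2]
tool_rot: [0.79, 0.613, -0.0, 0.0]
contact_force: [0.6, -1.4, -0.5]
opening: 42.1
finger_force: 51.0
```

```bash
python3 - <<'E'
from h import *
np.set_printoptions(precision=1,suppress=True)
st=get_state();print(st["ee_pos"],st["tool_rot"].round(3),np.abs(st["dq"]).max().round(3),st["opening"],st["finger_force"])
zt=st["ee_pos"][2]
c=camera("wrist");cv2.imwrite("pics/w6.png",c["color"])
for k,z in dict(spacer=zt-3.5,hub=8,hub_top=66).items():
    for l in landmark_of("wrist",k)[:2]: print(k,round(l["p"],2),np.array(l["location"]),atz(c,l["location"],z,st)[:2])
for k,z in dict(spacer=zt+12.5,hub=36,fixture=30).items():
  for s in silhouettes("wrist",k)[:1]:
    r=s["region"].astype(np.uint8); print(k,s["box"]); cs,hh=cv2.findContours(r,cv2.RETR_CCOMP,1)
    for q,h in zip(cs,hh[0]): 
      if len(q)>25:print(len(q),h[3],cv2.minAreaRect(np.array([atz(c,p,z,st)[:2] for p in q[:,0]],np.float32)))
E
```

```text
[539.7 245.6 193.2] [ 0.8  0.6 -0.   0. ] 0.015 42.06617622754388 50.98258227109909
spacer 0.73 [320.9 311.3] [539.3 245.4]
spacer 0.36 [271.8  19.1] [551.8 371. ]
hub 0.97 [318.6 212. ] [537.2 245.8]
hub_top 0.91 [320.3 227.4] [539.5 248. ]
spacer [269.9, 271.0, 373.7, 371.1]
291 -1 ((539.8886108398438, 247.87930297851562), (48.74085235595703, 41.61362075805664), 75.95718383789062)
115 0 ((540.128173828125, 249.18695068359375), (14.500624656677246, 20.919105529785156), 75.59373474121094)
hub [285.1, 179.9, 357.7, 253.8]
201 -1 ((540.4954833984375, 247.52102661132812), (61.707183837890625, 58.221858978271484), 74.16132354736328)
fixture [271.8, 140.4, 372.8, 286.9]
463 -1 ((539.9719848632812, 246.67422485351562), (127.05107116699219, 84.58879852294922), 76.92442321777344)
206 0 ((539.2860717773438, 245.73117065429688), (62.37799072265625, 63.98029708862305), 10.73942756652832)
```

View pics/w6.png

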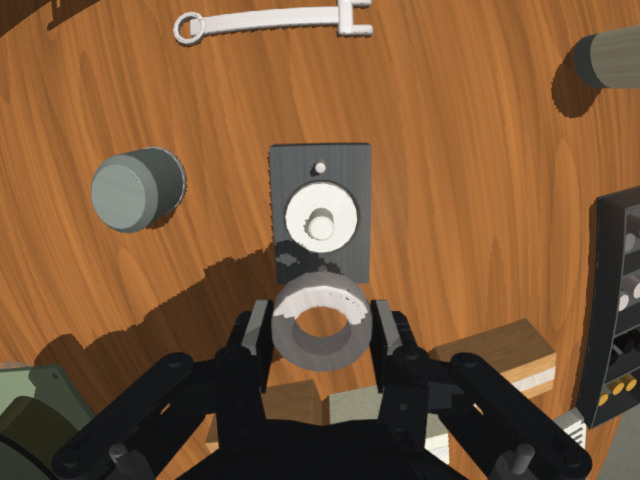

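>>> arm_command:
  commands:
    - [0,0,-4,0]
    - [0,0,-8,0]
    - [0,0,-10,0]
    - [0,0,-11,0]
    - [0,0,-11.4,0]
    - [0,0,-11.4,0]
    - [0,0,-11.4,0]
    - [0,0,-11.4,0]

```text
time_s: 17.63
ee_pos: [540.3, 246.9, 80.2]
tool_rot: [0.79, 0.614, 0.001, 0.0]
contact_force: [-1.1, 0.5, -0.1]
opening: 41.4
finger_force: 51.0
```

```bash
python3 - <<'E'
from h import *
np.set_printoptions(precision=1,suppress=True)
st=get_state();print(st["ee_pos"],st["tool_rot"].round(3),np.abs(st["dq"]).max().round(3),st["opening"],st["finger_force"])
zt=st["ee_pos"][2]
c=camera("wrist");I=cv2.resize(c["color"][180:400,200:440],None,fx=2.5,fy=2.5);cv2.imwrite("pics/w7.png",I)
for k,z in dict(spacer=zt-3.5,hub=8,hub_top=66).items():
    for l in landmark_of("wrist",k)[:2]: print(k,round(l["p"],2),np.array(l["location"]),atz(c,l["location"],z,st)[:2])
E
```

```text
[540.3 246.9  80.2] [0.8 0.6 0.  0. ] 0.004 41.44987486800878 51.04416847229004
spacer 0.96 [318.9 315.4] [538.4 244.8]
hub 0.89 [317.  255.9] [537.7 247.9]
hub_top 0.97 [317.9 299.2] [538.6 247.7]
```

View pics/w7.png

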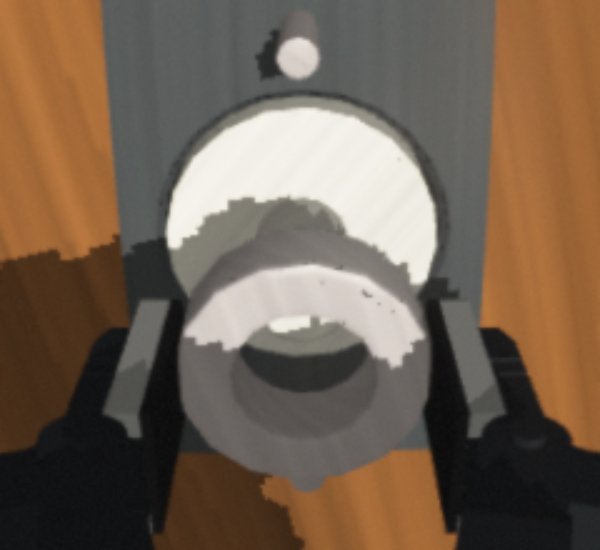

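The ring sits above the spigot; the spigot top shows through the bore at crop (305,325), shoulder edges at columns 167/437. I'll compute the offsets.

```bash
python3 - <<'E'
from h import *
np.set_printoptions(precision=1,suppress=True)
st=get_state();c=camera("wrist");Rt=R.from_quat(st["tool_rot"]).as_matrix();e=np.array(st["ee_pos"])
def f(n,u,v,z): 
    p=atz(c,(200+u/2.5-.3,180+v/2.5-.3),z,st); print(n,(Rt.T@(p-e))[:2])
zt=e[2]+12.5
f("ring top edge",305,264,zt);f("ring bottom",305,473,zt);f("ring L",179,365,zt);f("ring R",431,365,zt)
f("bore bot",304,437,zt);f("bore top",308,314,zt)
f("sh top",303,107,36);f("sh L",167,232,36);f("sh R",437,232,36);f("spigot base top",301,198,36)
f("pocket rim top",303,93,30)
f("fixture L",116,200,30);f("fixture R",488,200,30);f("pin",298,57,60)
E
```

```text
ring top edge [20.5 -0.1]
ring bottom [-20.9  -0. ]
ring L [  1.7 -20.9]
ring R [ 1.7 20.9]
bore bot [-12.9  -0.2]
bore top [11.6  0.4]
sh top [30.  -0.4]
sh L [  1.4 -30.5]
sh R [ 1.4 29.2]
spigot base top [ 9.6 -0.8]
pocket rim top [31.4 -0.4]
fixture L [  6.6 -42.8]
fixture R [ 6.6 41.5]
pin [46.2 -1.3]
```

>>> arm_command:
  commands:
    - [-0.04,0.04,-0.5,0]
    - [-0.04,0.04,-1,0]
    - [-0.04,0.04,-1.4,0]
    - [-0.04,0.04,-1.8,0]
    - [-0.04,0.04,-1.8,0]

```text
time_s: 18.3
ee_pos: [538.8, 246.8, 59.7]
tool_rot: [0.79, 0.613, -0.001, -0.0]
contact_force: [-0.2, -0.5, -1.0]
opening: 41.9
finger_force: 51.0
```

>>> arm_command:
  commands:
    - [0,0,-0.4,0]
    - [0,0,-0.8,0]
    - [0,0,-1.2,0]
    - [0,0,-1.6,0]
    - [0,0,-1.9,0]
    - [0,0,-2.1,0]
    - [0,0,-2.1,0]
    - [0,0,-2.1,0]

```text
time_s: 18.97
ee_pos: [539.1, 247.0, 40.0]
tool_rot: [0.79, 0.613, -0.0, -0.0]
contact_force: [-3.1, -1.1, 7.6]
opening: 41.6
finger_force: 51.7
```

Ring passed over the spigot and is seated (z 40, Fz +7.6). Release and go up.

>>> arm_command:
  commands:
    - [0,0,0,0]
    - [0,0,0,0]
    - [0,0,0,0]
    - [0,0,0,0]
    - [0,0,1,0]
    - [0,0,3,0]
    - [0,0,6,0]
    - [0,0,10,0]
    - [0,0,14,0]
    - [0,0,18,0]
    - [0,0,18,0]
    - [0,0,18,0]
  gripper: 70

```text
time_s: 19.97
ee_pos: [539.8, 247.2, 222.4]
tool_rot: [0.79, 0.614, 0.002, 0.0]
contact_force: [-0.1, -0.2, -0.5]
opening: 59.9
finger_force: 0.0
```

```bash
python3 - <<'E'
from h import *
np.set_printoptions(precision=1,suppress=True)
st=get_state();print(st["ee_pos"])
c=camera("wrist");cv2.imwrite("pics/w8.png",cv2.resize(c["color"][120:300,220:440],None,fx=2.5,fy=2.5))
for k,z in dict(hub=8,hub_top=66,spacer=36).items():
    for l in landmark_of("wrist",k)[:2]: print(k,round(l["p"],2),np.array(l["location"]),atz(c,l["location"],z,st)[:2])
for k,z in dict(fixture=30,spacer=52).items():
  for s in silhouettes("wrist",k)[:1]:
    P=cc(c,s,z,st); print(k,s["p"],s["box"],cv2.minEnclosingCircle(P),cv2.minAreaRect(P))
E
```

```text
[539.8 247.2 222.4]
hub 0.94 [320.1 202.3] [539.8 249.9]
hub_top 0.7 [319.7 220.7] [538.8 247.3]
hub_top 0.46 [318.7 217.2] [538.7 250.4]
spacer 0.92 [319.2 213.9] [537.9 245.6]
fixture 0.75 [273.4, 142.2, 367.3, 273.5] ((540.0332641601562, 245.52224731445312), 73.81704711914062) ((539.9755859375, 246.35629272460938), (127.64852142333984, 84.55233001708984), 76.67460632324219)
spacer 0.79 [294.1, 193.1, 344.9, 239.9] ((538.8834228515625, 247.1376190185547), 22.915502548217773) ((539.1392211914062, 247.078857421875), (44.353355407714844, 42.94279098510742), 50.82444763183594)
```

View pics/w8.png

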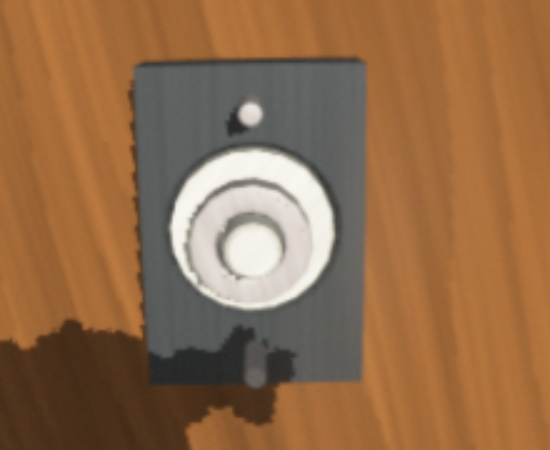

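Spacer lies concentric round the spigot at crop (250,245). Now over the disc, turned to its ears.

>>> arm_command:
  commands:
    - [-7.6,-36.4,0,27]
    - [-7.6,-36.4,0,27]
    - [-7.6,-36.4,0,27]
    - [-7.6,-36.4,0,27]
    - [-7.6,-36.4,0,27]
    - [-7.6,-36.4,0,27]
    - [-7.6,-36.4,0,27]
    - [-7.6,-36.4,0,27]
    - [-7.6,-36.4,0,27]
    - [-7.6,-36.4,0,27]
    - [-7.6,-36.4,0,27]
    - [-7.6,-36.4,0,27]
    - [-7.6,-36.4,0,27]

```text
time_s: 21.35
ee_pos: [463.5, -115.8, 219.5]
tool_rot: [0.624, 0.781, 0.0, -0.0]
contact_force: [0.3, 0.1, 0.4]
opening: 60.0
finger_force: 0.0
```

```bash
python3 - <<'E'
from h import *
np.set_printoptions(precision=1,suppress=True)
st=get_state();print(st["ee_pos"],st["tool_rot"].round(3),st["joints"].round(2))
q=st["tool_rot"];print("closing deg",np.degrees(2*np.arctan2(q[1],q[0]))-90)
c=camera("wrist");cv2.imwrite("pics/w9.png",c["color"])
for k,z in dict(disc=0).items():
    for l in landmark_of("wrist",k)[:2]: print(k,round(l["p"],2),np.array(l["location"]),atz(c,l["location"],z,st)[:2])
for k,z in dict(disc=8).items():
  for s in silhouettes("wrist",k)[:1]:
    P=cc(c,s,z,st); print(k,s["p"],s["box"],cv2.minEnclosingCircle(P),cv2.minAreaRect(P))
E
```

```text
[ 463.5 -115.8  219.5] [ 0.6  0.8  0.  -0. ] [ 0.1  0.6  0.2  1.9 -0.2  0.7  0.6]
closing deg 12.784384643947618
disc 0.6 [318.  204.6] [ 460.4 -117.9]
disc 0.66 [286.1, 151.2, 356.6, 261.9] ((462.35919189453125, -117.29329681396484), 57.654258728027344) ((461.8050231933594, -117.30487060546875), (65.8260726928711, 112.99822998046875), 11.396479606628418)
```

View pics/w9.png

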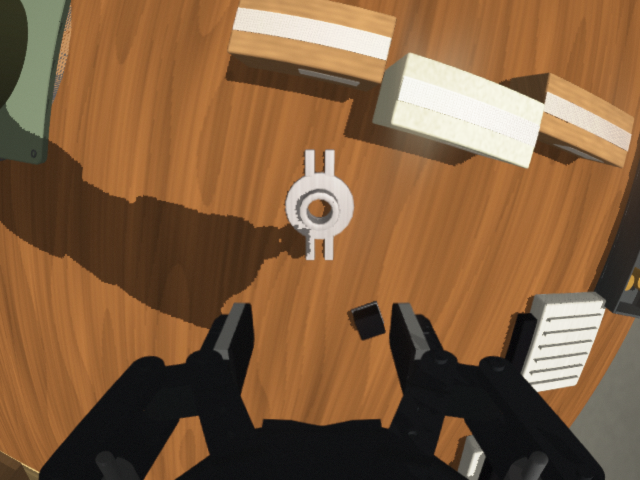

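Disc at (320,207) px, ears straight up and down the picture, so aligned with the tool's x. Grip its collar.

>>> arm_command:
  commands:
    - [-0.15,-0.05,-4,0]
    - [-0.15,-0.05,-8,0]
    - [-0.15,-0.05,-12,0]
    - [-0.15,-0.05,-16,0]
    - [-0.15,-0.05,-19,0]
    - [-0.15,-0.05,-20.2,0]
    - [-0.15,-0.05,-20.8,0]
    - [-0.15,-0.05,-20.8,0]
    - [-0.15,-0.05,-20.8,0]
    - [-0.15,-0.05,-20.8,0]

```text
time_s: 22.33
ee_pos: [462.3, -117.4, 12.9]
tool_rot: [0.625, 0.781, 0.0, 0.001]
contact_force: [0.2, -2.0, -0.4]
opening: 60.1
finger_force: 0.0
```

>>> arm_command:
  commands:
    - [0,0,0,0]
    - [0,0,0,0]
    - [0,0,0,0]
    - [0,0,0,0]
    - [0,0,0,0]
    - [0,0,0,0]
    - [0,0,0,0]
  gripper: 0
  newtons: 70

```text
time_s: 22.92
ee_pos: [462.2, -117.5, 12.8]
tool_rot: [0.625, 0.781, 0.0, 0.001]
contact_force: [-1.7, 1.4, 18.9]
opening: 34.7
finger_force: 68.6
```

>>> arm_command:
  commands:
    - [0,0,1,0]
    - [0,0,4,0]
    - [0,0,8,0]
    - [0,0,12,0]
    - [0.2,1,16,0]
    - [0.5,3,18,-3]
    - [1.1,6,19,-6]
    - [1.8,9.5,19,-10]
    - [2.6,13,19,-14]
    - [3.4,16.5,19,-18]
    - [4.2,20,19,-21]
    - [5,23.5,19,-24]
    - [5.7,27,19,-26]
    - [6.5,30.5,19,-26]
    - [7.2,34,19,-26]
    - [7.6,36,19,-26]
    - [7.75,36.45,19,-26]
    - [7.75,36.45,19,-26]
    - [7.75,36.45,19,-26]
    - [7.75,36.45,19,-26]

```text
time_s: 24.58
ee_pos: [539.2, 245.7, 202.3]
tool_rot: [0.785, 0.62, -0.0, 0.0]
contact_force: [0.8, 0.1, -2.4]
opening: 34.8
finger_force: 71.7
```

```bash
cat > m.py <<'E'
from h import *
np.set_printoptions(precision=1,suppress=True)
st=get_state();q=st["tool_rot"];print(st["ee_pos"],q.round(3),"closing",np.degrees(2*np.arctan2(q[1],q[0]))-90,st["opening"],st["finger_force"],np.abs(st["dq"]).max().round(3))
zt=st["ee_pos"][2];c=camera("wrist");cv2.imwrite("pics/w10.png",c["color"])
for k,z in dict(disc=zt-12.8,fixture=0,hub_top=66,hub=8,spacer=36).items():
    for l in landmark_of("wrist",k)[:1]: print(k,round(l["p"],2),np.array(l["location"]),atz(c,l["location"],z,st)[:2])
for k,z in dict(disc=zt-4.8,fixture=30,spacer=52).items():
  for s in silhouettes("wrist",k)[:1]:
    P=cc(c,s,z,st); print(k,s["p"],s["box"],cv2.minEnclosingCircle(P),cv2.minAreaRect(P))
E
python3 m.py
```

```text
[539.2 245.7 202.3] [ 0.8  0.6 -0.   0. ] closing -13.402928952209592 34.84990223213925 71.69051860459149 0.005
disc 0.46 [270.4 397. ] [496.8 191.7]
hub_top 0.78 [319.6 225.8] [538.  246.9]
hub 0.59 [473.8 349.1] [675.5  42.7]
spacer 0.95 [321.3 216.5] [539.2 246.1]
disc 0.65 [248.9, 184.2, 396.4, 401.9] ((539.6846923828125, 245.87619018554688), 58.119117736816406) ((540.0435791015625, 245.999267578125), (65.39595794677734, 115.28015899658203), 6.526429176330566)
spacer 0.67 [309.3, 194.4, 334.0, 238.9] ((542.9442749023438, 260.81195068359375), 11.222152709960938) ((543.2478637695312, 262.0448913574219), (14.908571243286133, 18.73822021484375), 76.17056274414062)
```

View pics/w10.png

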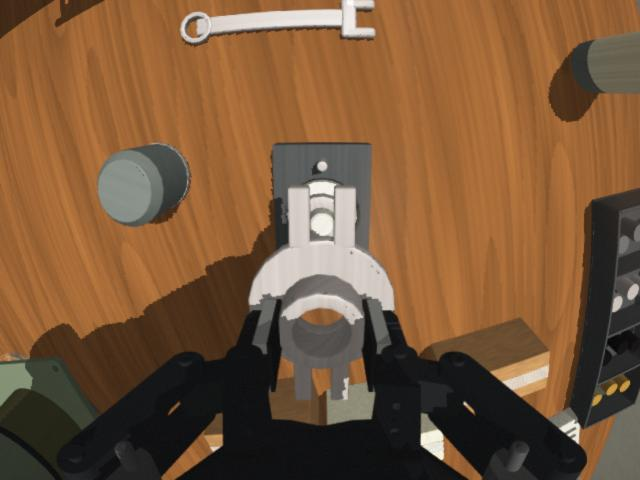

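The disc is held level, its fork straddling the pin's line (pin (322,166), fork centred on column 321). Lower it to about 1 cm above the spigot.

>>> arm_command:
  commands:
    - [0.05,0,-2,0]
    - [0.05,0,-5,0]
    - [0.05,0,-8,0]
    - [0.05,0,-9.5,0]
    - [0.05,0,-10.2,0]
    - [0.05,0,-10.7,0]
    - [0.05,0,-11,0]
    - [0.05,0,-11.2,0]
    - [0.05,0,-11.2,0]
    - [0.05,0,-11.2,0]
    - [0.05,0,-11.2,0]
    - [0.05,0,-11.2,0]
    - [0.05,0,-11.2,0]
    - [0.05,0,-11.2,0]

```text
time_s: 26.2
ee_pos: [539.8, 247.1, 89.9]
tool_rot: [0.784, 0.62, 0.0, -0.0]
contact_force: [0.1, -0.3, -1.7]
opening: 34.4
finger_force: 71.6
```

```bash
python3 m.py; python3 - <<'E'
from h import *
c=cv2.imread("pics/w10.png");cv2.imwrite("pics/w11.png",cv2.resize(c[170:410,180:460],None,fx=2.5,fy=2.5))
c=camera("scene")["color"];cv2.imwrite("pics/s11.png",cv2.resize(c[170:310,280:460],None,fx=4,fy=4))
E
```

```text
[539.8 247.1  89.9] [ 0.8  0.6  0.  -0. ] closing -13.313048636968645 34.37905062208908 71.57822968438268 0.001
disc 0.7 [322.7 300.8] [540.3 247.2]
fixture 0.31 [105.  201.5] [395.2 316.5]
disc 0.78 [248.8, 183.0, 396.3, 399.1] ((539.6722412109375, 247.62237548828125), 57.78258514404297) ((541.009521484375, 247.55918884277344), (64.7827377319336, 114.35093688964844), 5.7933349609375)
fixture 0.89 [247.6, 154.2, 398.5, 327.1] ((546.1236572265625, 272.04052734375), 54.274837493896484) ((546.1937255859375, 273.69775390625), (73.22940826416016, 85.44607543945312), 76.23033905029297)
spacer 0.47 [304.2, 306.9, 337.7, 316.9] ((533.88916015625, 227.28887939453125), 8.682881355285645) ((533.90234375, 227.83644104003906), (6.2132673263549805, 17.113990783691406), 88.63020324707031)
```

View pics/w11.png

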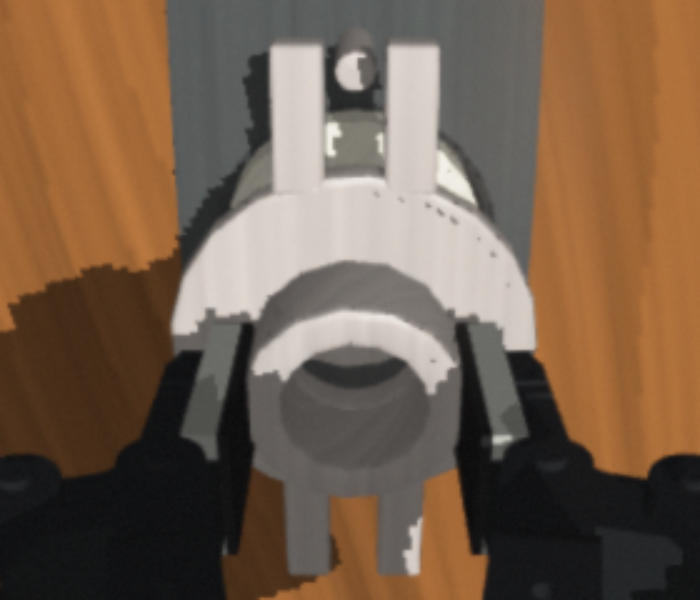

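Pin and fork gap share crop column 355. The disc is still and level about 11 mm above the spigot, centred to within 1 mm.

```bash
python3 -c "
from workcell import *
print(sign_off())"
```

```text
the job is handed in; nothing more can be done
None
```

I handed the job in at about 26 s: the hub is seated in the pocket, the spacer is flat on its shoulder, and the disc is held level about 11 mm above the spigot with its ears in line with the pins. The hand-in returned no verdict.

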